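# Open the spring-lid tip case

## Robot

A 6-joint arm with a two-finger parallel gripper is mounted at the origin on the work surface. World frame = base frame: x ahead of the robot, y to its left, z up, the work surface at z = 0. Lengths are in m, angles in degrees, forces in N, time in s.
With the tool pointing down it reaches from about 0.35 to 0.875 m from the base axis. Payload 4.2 kg.
Tool frame: the origin (TCP) lies at the very end of the fingers, on their centre line; the grasp point (between the pads) lies 19 mm behind it (r.grip_point_offset is the distance from the TCP to the grasp point, in m); z points along the fingers, y is the line along which they close (so a half turn about z gives the same grasp; the last joint's range is limited). The gripper opens to 87 mm and grips with 3 to 60 N. Pads are 19 mm wide; open, the fingers measure 117 mm over their backs; the gripper's body (75 mm by 190 mm) begins 51 mm behind the grasp point.
Start: joints at [89.358, 22.042, 0.453, 0, -68.411, -14.817], TCP at [0.167, 0.602, 0.223] pointing down, gripper open.
Joint ranges: [-179.83, 179.83], [-69.29, 118.12], [-61.27, 80.66], [-181.25, 117.63], [-171.15, -9.14], [-177.46, 177.46]. Speed limits (degrees/s): [159.86, 159.86, 180, 180, 180, 180].

## Interface

Orientations are given as a 3x3 rotation matrix whose columns are the frame's x, y, z axes.
In Python, from station import r, cams gives the robot as it stands. The module is installed in compiled form; this text tells all that it offers.
- The arm moves only by the shell command python3 -m handwheel 'ROWS'. ROWS is JSON, a list that holds one entry, the list of rows, each a list of 7 numbers: the turn, a rotation vector about the tool's x, y, z in units of 6 degrees (1.0 is 6 degrees), then the shift along the tool's x, y, z in m, then the finger opening in m, from 0 to 0.087. In form: [[[ax, ay, az, x, y, z, jaw], ...]]. A call has 1 to 12 rows; each row shifts and turns the commanded pose from where the row before left it, along the tool's axes as they then stand; what a row does not reach is not made up. A row lasts 1/10 s, in which the tool goes at most 50 mm and 8.59 degrees, less where a joint would pass 70% of its speed; a pose out of reach is approached as far as the arm can. A call with a gripper value outside its range is refused whole. The fingers move at their own pace and stop on an object; the grip force is fixed at half the most. Time passes only in rows, so rows that do not move let the fingers close. It gives the time, the measured TCP pose, the force, the opening and the grip force at its end, in the units of the state.
- r.sense(): the state, without advancing time (a new reading comes with each control period).
- cams.capture(name): name is "scene" or "top" or "wrist"; returns the picture (384x512x3 uint8, red, green, blue); there is no depth.
- cams.get_calibration(name): a dict with "camera_matrix" (3x3 intrinsics, pixels), "rvec" (rotation vector, rad) and "tvec" (3), from world to camera coordinates, as OpenCV has them; the wrist camera has in their place "T_tool_cam" (4x4, takes a point from camera to tool coordinates, whose origin is the TCP and whose axes are the flange's). Camera axes: x right, y down, z forward; pixel columns grow to the right and rows downward; lengths in m; the calibration is good to about 2 mm. A picture is of the moment at which its call begins: read the wrist's pose just before it. get_calibration takes no time and is no camera call.
- r.finish_job(): hands the job in; it is judged then, once.
The state is a dict: "time_s": time; "joints": joint angles; "joint_velocities": joint speeds; "effort": joint torques, N m; "tcp_pos": TCP position; "ee_rot": TCP orientation; "wrist_force": force on the tool from outside, world axes, zero at the start; "moment": the same for the moment, N m; "gripper_width": opening from 0.0 (shut) to 1.0 (fully open); "gripper_force": force on a finger pad.
Only numpy, scipy, OpenCV 4.12 (cv2) and the standard library are available. Lean on these libraries where they do the work, as an engineer would, in place of code of your own. Each camera call takes 0.05 s, during which the arm holds its last target. There are 200 camera calls.

## Task

Open the wider of the two soldering-tip cases for the class: press down the release tab on its front so that the lid springs up, let the tab come back, then push the lid over backwards until it is fully open against its stop, and draw back. Use only the fingertips or the outside of the fingers; do not pick up, carry or shift anything, and leave the narrower case shut.

Things in the scene. Friction and masses are not known exactly. Their poses are not given: they have to be found in the camera images.
- wide_case: the wider of two tip cases, the one to open: grey sheet-metal soldering-tip case screwed to the bench, 150 wide (its y) x 100 deep (its x) x 55 high without the lid; origin at the centre of its underside; its x points from the tab side to the hinge side, z up. Flat aluminium lid 100 x 150 x 6 on top, hinged along the rear (+x) top edge; black release tab in the middle of the front (-x) side
- wide_tab_press (a point): wide case: centre of the ribbed top of the black rocking tab's paddle, the place to press down; at rest 78 mm in front (-x) of the case's centre and 45.5 mm above the bench. The paddle is 40 wide (y), sticks out from 47 to 93 mm in front of the case's centre (flat from 58 on, behind that rises the hook, which holds the lid's front edge) and is free to sink
- wide_tab (a joint): rocking of the wide case's tab, rad: 0 at rest, 0.35 fully pressed, against a stop (the press point is then 8 mm lower; as the paddle tilts, a blunt fingertip bears nearer the hook and sinks only 4 to 8 mm). It lets go of the lid near 0.2; 2 to 4 N release it, 3 to 5 N bottom it; it springs back
- wide_lid (a joint): wide case's lid angle, rad: 0 shut, 1.83 fully open against its stop (leaning back past upright). Once released it springs up in about a second to roughly 1.1, in a damped way, and stays there; from there its hinge friction keeps it wherever it is pushed; pushing takes under 2 N at the front edge. There is no way to open it but the tab
- wide_lid_hinge (a point): middle of the wide lid's hinge line, 50 mm behind (+x) the case's centre, 55 mm above the bench; turns with the lid
- wide_lid_edge (a point): middle of the wide lid's free (front) lower edge, 100 mm from the hinge line; moves with the lid
- narrow_case: the narrower tip case of the same make, to be left shut: grey sheet-metal soldering-tip case screwed to the bench, 90 wide (its y) x 100 deep (its x) x 55 high without the lid; origin at the centre of its underside; its x points from the tab side to the hinge side, z up. Flat aluminium lid 100 x 90 x 6 on top, hinged along the rear (+x) top edge; black release tab in the middle of the front (-x) side
- narrow_tab_press (a point): narrow case: the same kind of point on its tab, not to be pressed
- narrow_lid (a joint): narrow case's lid angle, rad: 0 shut; must stay shut
- spool: loose metal solder spool standing upright, 48 diameter x 48 high, beside the wide case; origin at centre of its underside
- flux_jar: loose round jar, 40 diameter x 50 high, beside the narrow case; origin at centre of its underside
- flux_bottle: loose bottle, 50 diameter x 110 high, behind the cases; origin at centre of its underside
- cup: loose small open plastic cup, 60 diameter x 35 high, in front of the cases; origin at centre of its underside
- flux_brush: loose brush lying flat, 150 long, in front of the cases
- screwdriver: loose screwdriver lying flat, 150 long, in front of the cases
- patina_can: loose can, 60 diameter x 85 high, behind the cases; origin at centre of its underside

How it is judged:
By the outcome, as a careful person would: the job done as asked, in the order asked, and still so for the second after the job is handed in, with the robot touching nothing.
It also fails if it takes over 48 s, if anything falls off the work surface, if the arm or the gripper's body presses on something with over 40 N, if the wrist force passes 120 N, or if a joint passes its speed limit or range.

## Working session

There is one attempt and no reset: what is moved stays moved. The work goes in short steps, Python scripts to look and compute and a shell command to move; the robot and the scene stay as the last step left them, time stands still between calls to the robot, and variables do not carry over. Pictures are saved under pics/ and viewed, at most 10 in all, crops included, and the job is handed in when it is done.

```bash
mkdir -p pics; python3 - <<'E'
from station import r,cams
import cv2,numpy as np
for n in("top","scene"):
    cv2.imwrite(f"pics/{n}1.png",cv2.resize(cams.capture(n)[:,:,::-1],(800,600),interpolation=cv2.INTER_CUBIC))
    c=cams.get_calibration(n);print(n,c)
s=r.sense();print(s["time_s"],s["tcp_pos"],np.round(s["ee_rot"],3),s["gripper_width"])
E
```

```text
top {'camera_matrix': array([[385.74817125,   0.        , 255.02683898],
       [  0.        , 385.74817125, 189.30331556],
       [  0.        ,   0.        ,   1.        ]]), 'rvec': array([ 2.16362433, -2.1450037 ,  0.19972048]), 'tvec': array([-0.02486297,  0.57085284,  0.89131925])}
scene {'camera_matrix': array([[346.77988348,   0.        , 258.17919984],
       [  0.        , 346.77988348, 197.27699653],
       [  0.        ,   0.        ,   1.        ]]), 'rvec': array([ 2.19975137,  0.74645121, -0.3474649 ]), 'tvec': array([-0.43256258, -0.18215447,  1.17077141])}
0.1 [0.16642976 0.60187351 0.22158675] [[ 0.964 -0.267 -0.   ]
 [-0.267 -0.964 -0.002]
 [ 0.     0.002 -1.   ]] 1.004226563717658
```

View pics/top1.png

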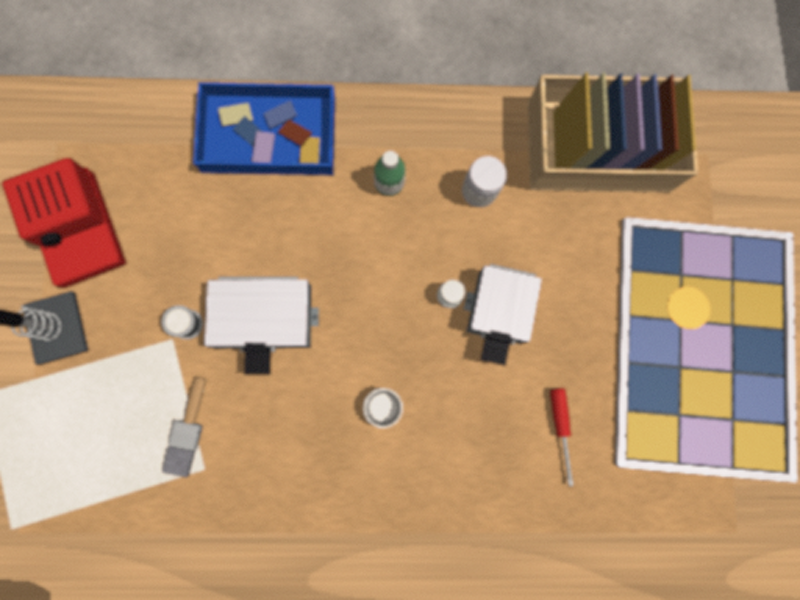

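View pics/scene1.png

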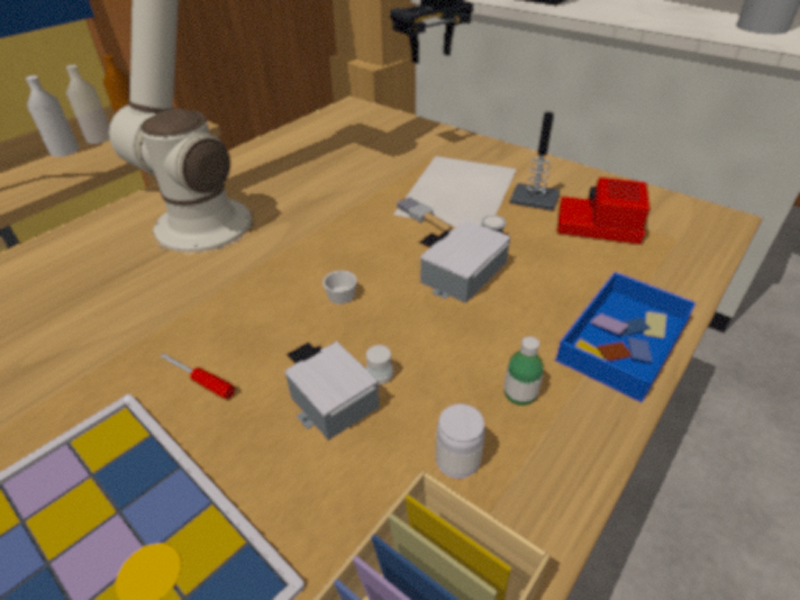

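The top view shows the wide case at left: lid corners are about (207,279), (309,279), (310,347) and (206,346), with the black tab at (258,360). The spool is at (179,321), the cup at (382,408) and the brush at (185,425).

```bash
cat > h.py <<'E'
from station import r,cams
import cv2,numpy as np
def ray(n,uv,z,sc=1.5625):
    c=cams.get_calibration(n);R=cv2.Rodrigues(c["rvec"])[0];t=c["tvec"]
    d=R.T@np.linalg.inv(c["camera_matrix"])@[(uv[0]+.5)/sc-.5,(uv[1]+.5)/sc-.5,1];o=-R.T@t
    return o+d*(z-o[2])/d[2]
E
python3 - <<'E'
from h import *
p={k:ray("top",u,z) for k,u,z in [("rl",(206.5,279),.061),("rr",(309,279),.061),("fr",(310,347),.061),("fl",(205.5,346),.061),("tab",(258,360),.045),("tabL",(245,374),.045),("tabR",(271,374),.045),("spool",(179,321),.048),("cup",(382,408),.035),("brush",(198,380),.01)]}
for k,v in p.items(): print(k,np.round(v,4))
print("ctr",np.mean([p[k] for k in("rl","rr","fr","fl")],0))
d=p["fl"]-p["fr"]+p["rl"]-p["rr"];print("yaw of y axis",np.degrees(np.arctan2(-d[0],d[1])))
E
```

```text
rl [0.5915 0.2726 0.061 ]
rr [0.5933 0.1177 0.061 ]
fr [0.4898 0.1132 0.061 ]
fl [0.4899 0.2684 0.061 ]
tab [0.4705 0.193  0.045 ]
tabL [0.4493 0.2116 0.045 ]
tabR [0.4496 0.1726 0.045 ]
spool [0.5285 0.3142 0.048 ]
cup [0.3997 0.0043 0.035 ]
brush [0.4404 0.2918 0.01  ]
ctr [0.54112614 0.19296366 0.061     ]
yaw of y axis 0.308035842524893
```

```bash
python3 -m handwheel '[[[0,0,-1.375,0,0,0,0],[0,0,-1.375,0,0,0,0],[0,0,0,0.025,0.038,0,0],[0,0,0,0.025,0.038,0,0],[0,0,0,0.025,0.038,0,0],[0,0,0,0.025,0.038,0,0],[0,0,0,0.025,0.038,0,0],[0,0,0,0.025,0.038,0,0],[0,0,0,0.025,0.038,0,0],[0,0,0,0.025,0.038,0,0],[0,0,0,0.025,0.038,0,0],[0,0,0,0,0.038,0,0]]]'; python3 - <<'E'
from h import *
s=r.sense();print(s["time_s"],s["tcp_pos"],np.round(s["ee_rot"],3),s["gripper_width"],s["wrist_force"])
cv2.imwrite("pics/w1.png",cv2.resize(cams.capture("wrist")[:,:,::-1],(800,600),interpolation=cv2.INTER_CUBIC))
c=cams.get_calibration("wrist");print(c)
# predicted pixels
T=np.eye(4);T[:3,:3]=s["ee_rot"];T[:3,3]=s["tcp_pos"];W=np.linalg.inv(T@c["T_tool_cam"])
for p in [(.463,.192,.0455),(.448,.212,.0455),(.448,.172,.0455),(.49,.2677,.061),(.492,.118,.061)]:
    q=c["camera_matrix"]@(W@[*p,1])[:3];print(p,q[:2]/q[2]*1.5625)
E
```

```text
time_s: 1.3
tcp_pos: [0.4001, 0.225, 0.2221]
ee_rot: [[1.0, 0.016, 0.0], [0.016, -1.0, -0.001], [0.0, 0.001, -1.0]]
wrist_force: [-0.5, -0.2, -0.1]
gripper_width: 0.032
gripper_force: 0.0
1.3 [0.40014465 0.22501068 0.22209494] [[ 1.     0.016  0.   ]
 [ 0.016 -1.    -0.001]
 [ 0.     0.001 -1.   ]] 0.0316635492588991 [-0.50629022 -0.22870091 -0.09840312]
{'camera_matrix': array([[316.46696199,   0.        , 254.40155339],
       [  0.        , 316.46696199, 192.52603108],
       [  0.        ,   0.        ,   1.        ]]), 'T_tool_cam': array([[-1.06394601e-04, -9.68813419e-01, -2.47791340e-01,
         6.78077795e-02],
       [ 9.99999958e-01, -3.66604321e-05, -2.86036946e-04,
         7.45102548e-05],
       [ 2.68032294e-04, -2.47791360e-01,  9.68813382e-01,
        -1.62555023e-01],
       [ 0.00000000e+00,  0.00000000e+00,  0.00000000e+00,
         1.00000000e+00]])}
(0.463, 0.192, 0.0455) [448.36705628 182.88545866]
(0.448, 0.212, 0.0455) [417.81032725 205.24281688]
(0.448, 0.172, 0.0455) [477.05336214 206.2206213 ]
(0.49, 0.2677, 0.061) [331.17384602 136.70668662]
(0.492, 0.118, 0.061) [571.49935056 137.44316164]
```

View pics/w1.png

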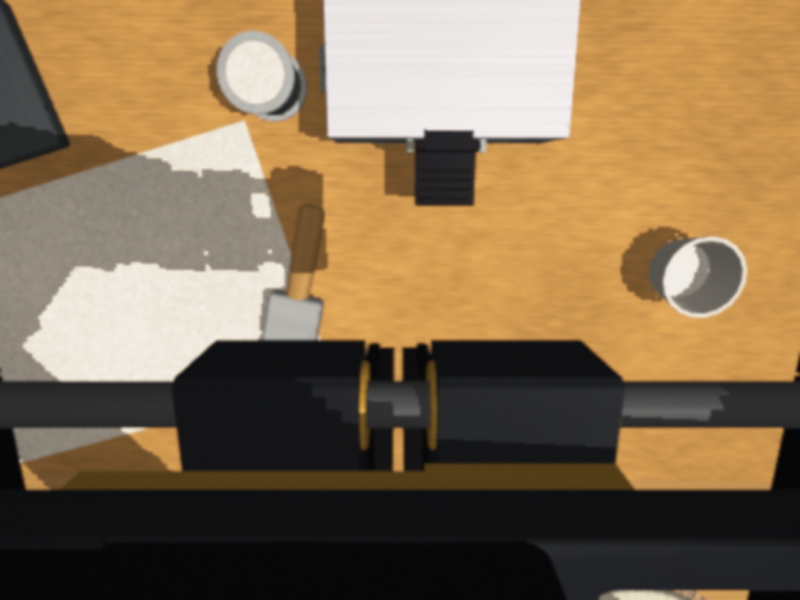

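The wrist view agrees with my prediction. The tab's front corners are at (415,205) and (474,205), about 1 mm towards +y, and the lid edge is parallel to the tool.

```bash
python3 -m handwheel '[[[0,1.25,0,0,0,0,0],[0,1.25,0,0,0,0,0],[0,0,0,0.007,0.008,0.038,0],[0,0,0,0.007,0.008,0.038,0],[0,0,0,0.007,0.008,0.038,0],[0,0,0,0.0065,0.008,0.038,0],[0,0,0,0,0,0,0],[0,0,0,0,0,0,0]]]'; python3 - <<'E'
from h import *
c=cams.get_calibration("wrist")
cv2.imwrite("pics/w2.png",cv2.resize(cams.capture("wrist")[:,:,::-1],(800,600),interpolation=cv2.INTER_CUBIC))
E
```

```text
time_s: 2.15
tcp_pos: [0.4648, 0.1951, 0.0824]
ee_rot: [[0.966, 0.017, 0.258], [0.017, -1.0, 0.003], [0.258, 0.002, -0.966]]
wrist_force: [1.2, -0.2, 0.0]
gripper_width: 0.01
gripper_force: 0.0
```

View pics/w2.png

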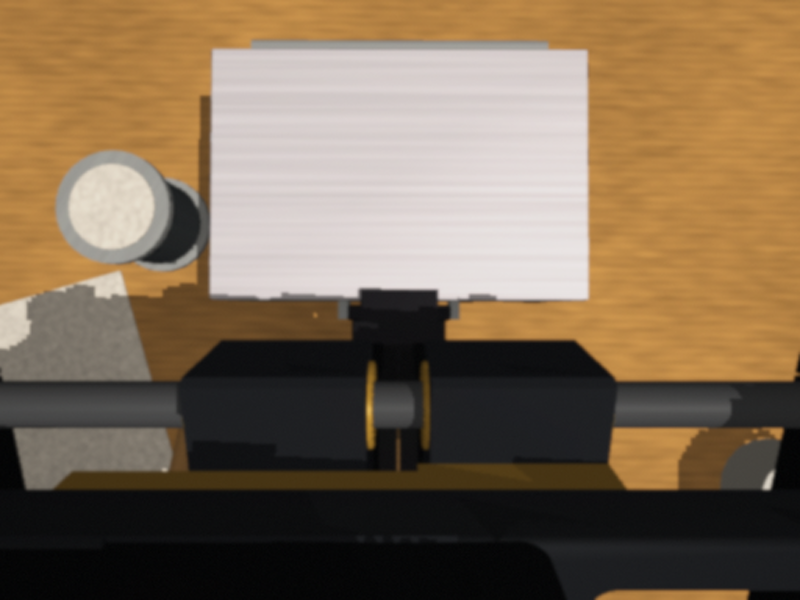

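```bash
python3 -m handwheel '[[[0,0,0,-0.0025,0,0.01,0],[0,0,0,-0.0025,0,0.01,0],[0,0,0,-0.0025,0,0.01,0],[0,0,0,-0.0005,0,0.002,0],[0,0,0,-0.0005,0,0.002,0],[0,0,0,0,0,0,0]]]'
```

```text
time_s: 2.8
tcp_pos: [0.4663, 0.1968, 0.0499]
ee_rot: [[0.965, 0.019, 0.262], [0.018, -1.0, 0.007], [0.262, -0.002, -0.965]]
wrist_force: [-0.4, 0.3, 0.5]
gripper_width: 0.006
gripper_force: 0.0
```

```bash
python3 -m handwheel '[[[0,0,0,-0.0005,0,0.002,0],[0,0,0,-0.0005,0,0.002,0],[0,0,0,0,0,0,0],[0,0,0,0,0,0,0]]]'
```

```text
time_s: 3.2
tcp_pos: [0.4664, 0.1968, 0.0452]
ee_rot: [[0.965, 0.019, 0.261], [0.018, -1.0, 0.007], [0.261, -0.002, -0.965]]
wrist_force: [0.2, 0.9, 1.5]
gripper_width: 0.006
gripper_force: 0.5
```

```bash
python3 -m handwheel '[[[0,0,0,-0.0005,0,0.002,0],[0,0,0,-0.0005,0,0.0015,0],[0,0,0,0,0,0,0],[0,0,0,0,0,0,0]]]'
```

```text
time_s: 3.6
tcp_pos: [0.4662, 0.1963, 0.0409]
ee_rot: [[0.965, 0.018, 0.26], [0.017, -1.0, 0.006], [0.26, -0.001, -0.966]]
wrist_force: [1.1, 1.0, 1.6]
gripper_width: 0.004
gripper_force: 0.8
```

```bash
python3 -m handwheel '[[[0,0,0,-0.0005,0,0.0015,0],[0,0,0,-0.0003,0,0.001,0],[0,0,0,0,0,0,0],[0,0,0,0,0,0,0]]]'; python3 - <<'E'
from h import *
cv2.imwrite("pics/s2.png",cv2.resize(cams.capture("scene")[80:272,180:436,::-1],(800,600),interpolation=cv2.INTER_CUBIC))
E
```

```text
time_s: 4.0
tcp_pos: [0.4663, 0.1964, 0.0395]
ee_rot: [[0.966, 0.018, 0.26], [0.017, -1.0, 0.004], [0.26, 0.0, -0.966]]
wrist_force: [-1.5, 0.2, 7.3]
gripper_width: 0.002
gripper_force: 4.0
```

View pics/s2.png

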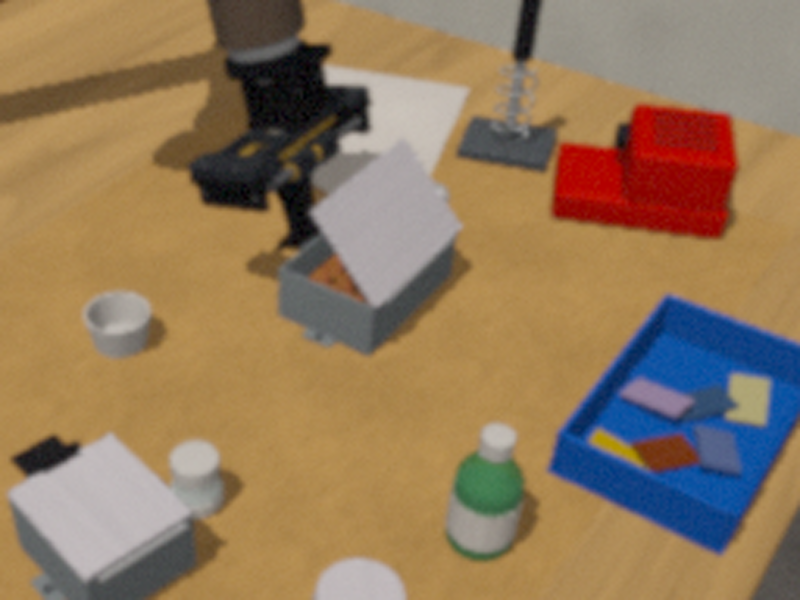

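The tab is down at its stop and the wide lid has sprung up, with its edge near (405,145)–(315,210) in the crop. The narrow case is still shut. I'll let the tab return by rising straight up.

```bash
python3 -m handwheel '[[[0,0,0,0.0013,0,-0.005,0],[0,0,0,0.0026,0,-0.01,0],[0,0,0,0.005,0,-0.0193,0],[0,0,0,0.005,0,-0.0193,0],[0,0,0,0.005,0,-0.0193,0],[0,0,0,0.0026,0,-0.01,0],[0,0,0,0,0,0,0],[0,0,0,0,0,0,0],[0,0,0,0,0,0,0],[0,0,0,0,0,0,0]]]'; python3 - <<'E'
from h import *
cv2.imwrite("pics/s3.png",cv2.resize(cams.capture("scene")[100:196,230:358,::-1],(800,600),interpolation=cv2.INTER_CUBIC))
E
```

```text
time_s: 5.05
tcp_pos: [0.4645, 0.1953, 0.123]
ee_rot: [[0.967, 0.018, 0.256], [0.018, -1.0, 0.002], [0.256, 0.003, -0.967]]
wrist_force: [0.5, -0.4, 0.4]
gripper_width: 0.005
gripper_force: 0.0
```

View pics/s3.png

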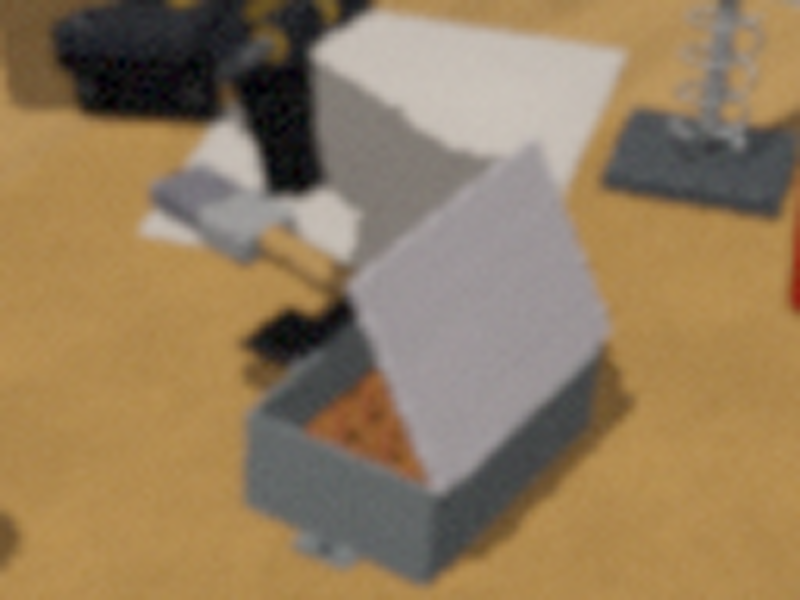

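The lid stands at about 1.1 rad and the tab is free and back up, at (300,330) in the crop. Now I'll push the lid backwards.

```bash
python3 -m handwheel '[[[0,0,0,0.0145,0,0.0038,0],[0,0,0,0.0145,0,0.0038,0],[0,0,0,0.0145,0,0.0038,0],[0,0,0,0.0145,0,0.0038,0],[0,0,0,0.0077,0,0.002,0],[0,0,0,0.0077,0,0.002,0],[0,0,0,0.0077,0,0.002,0],[0,0,0,0.0077,0,0.002,0],[0,0,0,0.0077,0,0.002,0],[0,0,0,0.0077,0,0.002,0],[0,0,0,0.0077,0,0.002,0],[0,0,0,0.0077,0,0.002,0]]]'
```

```text
time_s: 6.3
tcp_pos: [0.5891, 0.1983, 0.1247]
ee_rot: [[0.966, 0.018, 0.257], [0.018, -1.0, 0.004], [0.257, 0.001, -0.966]]
wrist_force: [-0.4, 0.4, 0.4]
gripper_width: 0.007
gripper_force: 0.2
```

```bash
python3 -m handwheel '[[[0,0,0,0.004,0,0.001,0],[0,0,0,0.004,0,0.001,0],[0,0,0,0,0,0,0],[0,0,0,0,0,0,0]]]'
```

```text
time_s: 6.7
tcp_pos: [0.5968, 0.1984, 0.1249]
ee_rot: [[0.966, 0.018, 0.258], [0.018, -1.0, 0.004], [0.258, 0.001, -0.966]]
wrist_force: [-0.6, 0.3, 0.8]
gripper_width: 0.003
gripper_force: 0.0
```

```bash
python3 -m handwheel '[[[0,0,0,0.002,0,0.0005,0],[0,0,0,0.002,0,0.0005,0],[0,0,0,0,0,0,0],[0,0,0,0,0,0,0]]]'
```

```text
time_s: 7.1
tcp_pos: [0.6001, 0.1983, 0.1247]
ee_rot: [[0.966, 0.018, 0.256], [0.018, -1.0, 0.003], [0.256, 0.002, -0.967]]
wrist_force: [-3.1, 0.5, 2.5]
gripper_width: 0.003
gripper_force: 2.5
```

```bash
python3 -m handwheel '[[[0,0,0,0.002,0,0.0005,0],[0,0,0,0,0,0,0],[0,0,0,0,0,0,0]]]'
```

```text
time_s: 7.4
tcp_pos: [0.6006, 0.1982, 0.1245]
ee_rot: [[0.967, 0.017, 0.254], [0.018, -1.0, 0.002], [0.254, 0.002, -0.967]]
wrist_force: [-11.6, 4.0, 5.0]
gripper_width: 0.004
gripper_force: 6.5
```

The fingers are against the stop: 12 N with almost no travel. Drawing back now.

```bash
python3 -m handwheel '[[[0,0,0,-0.005,0,-0.0013,0],[0,0,0,-0.0145,0,-0.0038,0],[0,0,0,-0.0145,0,-0.0038,0],[0,0,0,-0.0145,0,-0.0038,0],[0,0,0,-0.0145,0,-0.0038,0],[0,0,0,-0.0145,0,-0.0038,0],[0,0,0,-0.0145,0,-0.0038,0],[0,0,0,-0.0145,0,-0.0038,0],[0,0,0,-0.0145,0,-0.0038,0],[0,0,0,0.005,0,-0.02,0],[0,0,0,0.005,0,-0.02,0],[0,0,0,0,0,0,0]]]'; python3 - <<'E'
from h import *
cv2.imwrite("pics/s4.png",cv2.resize(cams.capture("scene")[80:272,180:436,::-1],(800,600),interpolation=cv2.INTER_CUBIC))
E
```

```text
time_s: 8.6
tcp_pos: [0.4793, 0.1984, 0.1692]
ee_rot: [[0.964, 0.019, 0.264], [0.017, -1.0, 0.009], [0.264, -0.005, -0.965]]
wrist_force: [-0.0, 0.1, -0.0]
gripper_width: 0.003
gripper_force: 0.0
```

View pics/s4.png

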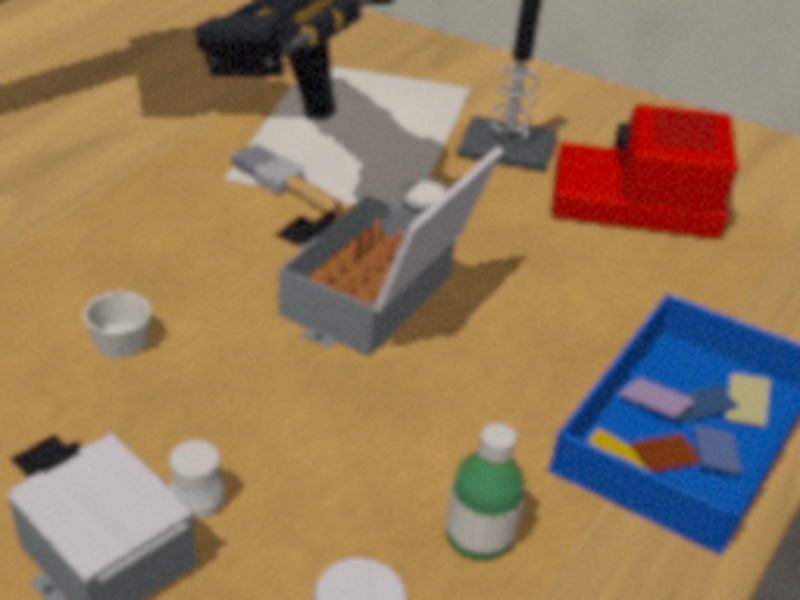

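The wide lid leans back past upright, with its free edge corners at about (420,222) and (500,152). The other items are unmoved. I'll check the angle by projection before handing in.

```bash
python3 - <<'E'
from h import *
c=cams.get_calibration("scene")
for a in (1.6,1.7,1.83):
    P=np.array([[.591-.1*np.cos(a),.194+s*.075,.055+.1*np.sin(a)] for s in(-1,1)])
    q=cv2.projectPoints(P,c["rvec"],c["tvec"],c["camera_matrix"],None)[0][:,0]
    print(a,np.round((q-[180,80])*3.125))
E
```

```text
1.6 [[381. 212.]
 [472. 136.]]
1.7 [[391. 217.]
 [483. 140.]]
1.83 [[405. 226.]
 [495. 147.]]
```

The far corner at (500,152) matches the 1.83 rad prediction, so the lid is fully open.

```bash
python3 -c "
from station import r
print(r.finish_job())"
```

```text
the job is handed in; nothing more can be done
None
```

The wide case is open against its stop (about 1.83 rad, checked by camera), its tab is back up, the narrow case is shut, nothing else was seen to move, and the job was handed in at about 9 s.

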